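# Press a bearing bushing home with a ratchet clamp and free the jaw

### The arm

A 6-joint arm with a two-finger parallel gripper is mounted at the origin on the work surface. World frame = base frame: x ahead of the robot, y to its left, z up, the work surface at z = 0. Lengths are in mm, angles in rad, forces in N, time in s.
With the tool pointing down it reaches from about 350 to 975 mm from the base axis. Payload 7.1 kg.
Tool frame: the origin (TCP) lies at the very end of the fingers, on their centre line; the grasp point (between the pads) lies 19 mm behind it; z points along the fingers, x is the direction in which the jaws open and shut, and the axes are right-handed (so a half turn about z gives the same grasp; the last joint's range is limited). The gripper opens to 88 mm and grips with 3 to 60 N. Pads are 20 mm wide; open, the fingers measure 115 mm over their backs; the gripper's body (75 mm by 178 mm) begins 61 mm behind the grasp point.
Start: joints at [-1.13, 0.423, 1.63, -0, 1.089, -0.019], TCP at [277.37, -560.063, 222.675] pointing down, gripper open.
Joint ranges: [-3, 3], [-0.9, 2.11], [0.09, 2.58], [-1.31, 4.45], [0.11, 2.69], [-2.54, 2.54]. Speed limits (rad/s): [2.39, 2.39, 3.01, 3.14, 3.14, 3.14].

### API

Orientations are given as a rotation vector (axis times angle).
In Python, from workcell import ctrl gives the robot as it stands. The module is installed in compiled form; this text tells all that it offers.
- The arm moves only by the tool move_arm, never from a script. Its argument "motion" is a list of rows, each a list of 2 entries, a list of its own where there are three numbers: the shift along the tool's x, y, z normalised to -1 to 1, where 1 is 150 mm, then the turn, a rotation vector about the tool's x, y, z normalised to -1 to 1, where 1 is 60 degrees. In form: [[[x, y, z], [rx, ry, rz]], ...]. A call has exactly 5 rows; each row is the pose to reach, as a shift and turn from the pose commanded when the call began, along the tool's axes at that moment; what a row does not reach only later rows make up. A row lasts 1/8 s, in which the tool goes at most 62.5 mm and 10.7 degrees, less where a joint would pass 70% of its speed; a pose out of reach is approached as far as the arm can. A call with a number of a shift or a turn outside -1 to 1 is refused whole. A call with a gripper value outside its range is refused whole. "gripper" is the opening, from 0 (shut) to 1 (fully open), set as the call begins (left out, the last holds). The fingers move at their own pace and stop on an object; the grip force is fixed at half the most. Time passes only in rows, so rows that repeat a pose let the fingers close, or fill a call up. It gives the time, the measured TCP pose, the force and the opening at its end, in the units of the state.
- ctrl.get_obs(): the state, without advancing time (a new reading comes with each control period).
- ctrl.get_image(name): name is "scene" or "side" or "wrist"; returns a dict with "pixels" (384x512x3 uint8, red, green, blue), "camera_matrix" (3x3 intrinsics, pixels), "R" (3x3) and "t" (3): a world point X has camera coordinates R X + t; the wrist camera has in their place "mount" (4x4, takes a point from camera to tool coordinates, whose origin is the TCP and whose axes are the tool frame's). Camera axes: x right, y down, z forward; pixel columns grow to the right and rows downward; lengths in mm; the calibration is good to about 2 mm. The wrist camera is an equidistant fisheye: a pixel r from the principal point sees the ray r / f radians off the axis. A picture is of the moment at which its call begins: read the wrist's pose just before it. There is no depth.
- ctrl.close_job(): hands the job in, once; it reports no verdict.
Trained networks look in the newest picture that a camera, given by its name, has taken for a name from the list of things; names that differ only in an ending like _2 or _b are one class to them, and where a whole thing is asked for, a point or a joint stands for the part that bears it (a point fixed in the world has none). Each returns a list of dicts, best first, with "p" (0 to 1); they miss things now and then, are a little off and sometimes report something else, mostly with a low value. They report only what shows in the picture. A call takes as long as a camera call.
- ctrl.boxes_of(camera, name): "location" ([x, y, z] in mm, in world coordinates, good to about 4 mm: the middle of the surface that is visible of it).
- ctrl.regions_of(camera, name): "mask" (384x512 bool, what is visible of it).
- ctrl.pinpoint(camera, name): "location" ([x, y, z] in mm, in world coordinates, good to about 4 mm: a listed point, or the origin of a listed thing).
The state is a dict: "t": time; "qpos": joint angles; "qvel": joint speeds; "joint_torque": joint torques, N m; "ee_pos": TCP position; "orientation": TCP orientation; "ft_force": force on the tool from outside, world axes, zero at the start; "moment": the same for the moment, N m; "width": finger opening in mm.
Only numpy, scipy, OpenCV 4.12 (cv2) and the standard library are available. Lean on these libraries where they do the work, as an engineer would, in place of code of your own. Each camera call takes 0.05 s, during which the arm holds its last target.

### The job

Using only the trigger of the bench ratchet clamp, pump the jaw forward until it has pressed the flanged brass bushing fully home in the bearing block, and bear down on the trigger firmly but gently for a moment once the bushing bottoms out, without forcing it. Then press the release lever so that the jaw springs all the way back, and leave the bushing home. Do not touch the jaw or the bushing, and leave the things lying around the clamp where they are.

Things in the scene. Friction and masses are not known exactly. Their poses are not given: they have to be found in the camera images.
- press: Bench ratchet clamp on a dark steel plate 110 x 400 x 12 mm, fixed to the bench. Origin on the bench below the trigger pivot; z up, y along the clamp bar, the way the jaw advances. Plate from y -135 to +265 mm, nothing on it over 140 mm high. Along y: trigger pad -105 mm, pivot 0 (104 mm high), release pad +50, jaw, bushing, aluminium bearing block (64 x 50 x 90 mm high, face at +176).
- trigger_pad (a point): Centre of the top face of the trigger's black pad, 34 mm across the clamp x 44 mm along it; about 135 mm high at rest. The trigger turns about the clamp's x, 110 mm from here: the pad goes nearly straight down (under 5 mm sideways), full stroke 56 mm to a hard stop about 79 mm high, tipping 0.52 rad in all, level half-way. A spring lifts it when let go.
- trigger: The trigger lever; origin on its pivot. The first 15 to 22 mm of pad stroke are idle, then its pawl drives the jaw by a third of the pad's travel. A stroke of 48 mm or more, let fully up again, gains one 8 mm tooth; the jaw slips back to the last tooth as the trigger rises. Straight down on the pad: 2 to 7 N with the jaw free, 7 to 11 N while the bushing slides in; no more than 6 strokes are needed.
- jaw_face (a point): Centre of the jaw's rubber face (30 mm round), 50 mm high, 130 mm ahead (+y) of the jaw's origin. It meets the bushing's flange. Once the bushing is home the trigger goes solid 10 mm or more above its hard stop and the force on the pad climbs steeply, over 5 N per mm. 14 to 20 N held there for half a second is a firm, sound press; over about 23 N (60 N at the jaw) damages the bushing.
- jaw: Sliding jaw: grey block 40 x 12 x 44 mm with a rubber pad, on a toothed steel bar 50 mm above the bench. Origin on the bar's axis: at y = 0 in the clamp frame when fully back, about +42 mm when the bushing is home. Starts 5 to 15 mm forward. A spring pulls it back when the release is held down.
- release_pad (a point): Centre of the top face of the release lever's black pad, 28 mm across the clamp x 30 mm along it, between the side plates (36 mm apart, tops 70 mm high), 79 to 82 mm high at rest, 155 mm along the clamp from the trigger pad. Pressed straight down 8 mm or more (3 to 6 N and some sideways drag; hard stop about 12 mm down) it lifts the holding pawl; kept down 1 s with the trigger fully up, the jaw springs right back. Springs up when let go.
- bushing: Brass bushing: flange 40 mm across, 4 mm thick; barrel 25 mm across, along the clamp's y, 50 mm high, already started in the block's bore. Slides in only against about 14 N of friction and stays where left. Origin at the centre of the flange's front (towards the jaw): y = 150 to 158 mm in the clamp frame at the start, 172 mm when home, flange flat on the block.
- flange (a point): Centre of the back of the bushing's flange, 4 mm behind its front; meets point seat when the bushing is home.
- seat (a point): Centre of the bore's mouth, in the face of the bearing block.
- puck: Bystander: dark steel disc weight, 76 mm across, 28 mm high, origin at the centre of its underside. Leave alone.
- objective: Bystander: small steel microscope objective standing upright, 34 mm across, 48 mm high, origin at its underside. Leave alone.
- oiler: Bystander: small amber oil bottle, 38 mm across, 85 mm high, origin at its underside. Leave alone.

How it is judged (in metres and radians):
On the way, in this order (a step that is already met when the one before it is completed fails the run):
1. the jaw presses the bushing home (flange within 1.5 mm of the block) with more than 25 N (y of bushing in the frame of press above 0.1705 m and contact force between jaw and bushing above 25 N), for 0.2 s.
2. the release is pressed and the jaw has sprung fully back (within 4 mm) (y of jaw in the frame of press below 0.004 m), for 0.2 s.
At the end, for the whole second after the job is handed in: The bushing is home (its flange within 1.5 mm of the bearing block's face), the jaw is within 4 mm of fully back, and both are at rest (y of bushing in the frame of press above 0.1705 m and y of jaw in the frame of press below 0.004 m and linear speed of each of jaw, bushing below 0.01 m/s); the robot touches nothing.
It fails at once if the jaw loads the bushing with more than 60 N (about 23 N or more on the trigger pad) (contact force between jaw and bushing above 60 N).
It fails at once if the robot touches the jaw or the bushing (contact force between any of the arm, the fingers and jaw above 0.5 N or contact force between any of the arm, the fingers and bushing above 0.5 N).
It fails at once if a bystander is moved more than 15 mm or tipped (distance of any of puck, objective, oiler from where it was at the start of the episode above 0.015 m or angle between any of puck, objective, oiler's own z axis and vertical above 0.3 rad).
It also fails if it takes over 58 s, if anything falls off the work surface, if the arm or the gripper's body presses on something with over 40 N, if the wrist force passes 120 N, or if a joint passes its speed limit or range.

## Working session

There is one attempt and no reset: what is moved stays moved. The work goes in short steps, Python scripts to look and compute and a tool call to move; the robot and the scene stay as the last step left them, time stands still between calls to the robot, and variables do not carry over. Pictures are saved under pics/ and viewed, and the job is handed in when it is done.

Besides the shell and the picture viewer there is one more tool, called after "Call:" as name([rows], argument=value, ...), one row to a line, values as JSON. move_arm: Moves the arm, as the interface text tells. Its arguments: {"type":"object","properties":{"motion":{"type":"array","items":{"type":"array"}},"gripper":{"type":"number"}},"required":["motion"]}

```bash
mkdir -p pics; cat > h.py <<'E'
import numpy as np,cv2
from workcell import ctrl
from scipy.spatial.transform import Rotation as R
def save(cam,fn):
    im=ctrl.get_image(cam); cv2.imwrite('pics/'+fn,cv2.cvtColor(im['pixels'],cv2.COLOR_RGB2BGR)); return im
E
python3 - <<'E'
from h import *
np.set_printoptions(precision=2,suppress=True)
o=ctrl.get_obs()
print({k:np.round(v,3) for k,v in o.items()})
for c in ['scene','side']:
    save(c,c+'0.png')
    for n in ['press','trigger_pad','release_pad','trigger','jaw_face','jaw','bushing','seat','puck','objective','oiler']:
        r=ctrl.pinpoint(c,n)
        print(c,n,[(np.round(d['location'],1),round(d['p'],2)) for d in r[:2]])
print(ctrl.get_obs()['t'])
E
```

```text
{'t': np.float64(0.0), 'qpos': array([-1.13,  0.42,  1.63,  0.  ,  1.09, -0.02]), 'qvel': array([-0.,  0., -0., -0., -0., -0.]), 'joint_torque': array([  0.  , -54.46, -27.37,   0.06,   0.02,  -0.  ]), 'ee_pos': array([ 277.14, -559.56,  221.88]), 'orientation': array([-2.67,  1.66,  0.  ]), 'ft_force': array([ 0.92,  0.05, -1.34]), 'moment': array([0.01, 0.04, 0.02]), 'width': np.float64(87.574)}
scene press [(array([581.1, -18.5,   2.7]), 0.89)]
scene trigger_pad [(array([ 547.7, -121.8,  135.7]), 0.9), (array([755.4, 121.2,  -0.6]), 0.64)]
scene release_pad [(array([592.7,  29.7,  83.5]), 0.76)]
scene trigger [(array([580.4, -14.9, 106.5]), 0.62)]
scene jaw_face [(array([622.3, 116.9,  53.4]), 0.55)]
scene jaw [(array([514.2, 177.2,  -0.8]), 0.56)]
scene bushing []
scene seat [(array([629.4, 149.5,  50.6]), 0.98)]
scene puck [(array([722.6, -35.7,  -1.1]), 0.57)]
scene objective [(array([514.3, 179. ,  -0.5]), 0.8)]
scene oiler [(array([754. , 120.9,   0.8]), 0.77)]
side press [(array([581.2, -14.9,   0.8]), 0.83), (array([629.5, 147.9,  47.4]), 0.3)]
side trigger_pad [(array([ 548.7, -116.9,  134.9]), 0.85), (array([582.2, -19. ,   3.1]), 0.6)]
side release_pad [(array([592.7,  34.2,  80.6]), 0.55)]
side trigger [(array([582.3, -16.9, 101.3]), 0.92)]
side jaw_face [(array([620. , 124.2,  52.3]), 0.9)]
side jaw [(array([587.1,  -7.4,  50.6]), 0.56)]
side bushing [(array([622.4, 127. ,  49.7]), 0.48)]
side seat [(array([625.1, 150.9,  47.6]), 0.75)]
side puck [(array([722.4, -36.1,  -0.5]), 0.77), (array([619.4, 120.8,  48.9]), 0.15)]
side objective [(array([516. , 175.8,   1.6]), 0.74)]
side oiler [(array([759.1, 122.6,   1.5]), 0.95)]
1.2
```

View pics/scene0.png

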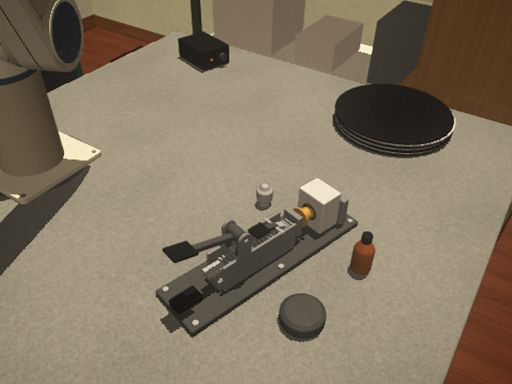

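View pics/side0.png

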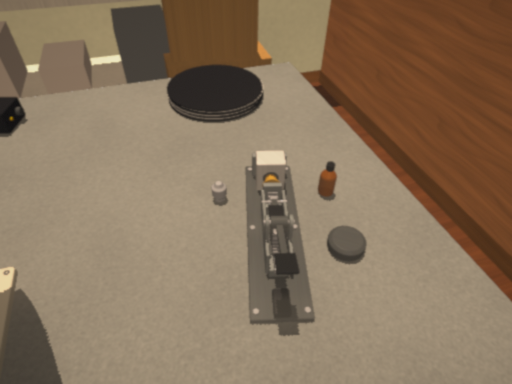

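```bash
cat >> h.py <<'E'
def shift(cur,curR,tgt,tgtR):
    d=curR.inv().apply(np.array(tgt)-np.array(cur))/150
    w=(curR.inv()*tgtR).as_rotvec()*180/np.pi/60
    return np.round(d,4),np.round(w,4)
E
python3 - <<'E'
from h import *
from scipy.optimize import least_squares
m=[((0,0,0),(581.1,-18.5,0)),((0,0,0),(581.2,-14.9,0)),((0,-105,0),(547.7,-121.8,0)),((0,-105,0),(548.7,-116.9,0)),((0,50,0),(592.7,29.7,0)),((0,50,0),(592.7,34.2,0)),((0,176,0),(629.4,149.5,0)),((0,176,0),(625.1,150.9,0)),((0,0,0),(580.4,-14.9,0)),((0,0,0),(582.3,-16.9,0))]
def f(p):
    c,s=np.cos(p[2]),np.sin(p[2]); r=[]
    for a,b in m: r+=[p[0]-s*a[1]-b[0],p[1]+c*a[1]-b[1]]
    return np.array(r)
s=least_squares(f,[580,-17,-.28]); p=s.x;print(p,np.round(s.fun,1))
Y=np.array([-np.sin(p[2]),np.cos(p[2])])
tp=p[:2]-105*Y; rp=p[:2]+50*Y; print(tp,rp,Y)
x=np.r_[-Y,0]; z=np.array([0,0,-1.]); T=R.from_matrix(np.c_[x,np.cross(z,x),z]); print(T.as_rotvec())
c=np.array([277.37,-560.063,222.675]); C=R.from_euler('x',np.pi); C=R.from_rotvec(ctrl.get_obs()['orientation'])
print(shift(c,C,[tp[0],tp[1],165],T), C.as_matrix())
E
```

```text
[ 5.79391580e+02 -1.72029278e+01 -2.82176906e-01] [-1.7  1.3 -1.8 -2.3  2.5  3.7  1.5 -1.2  0.6  1.1  0.6 -3.4 -1.   2.3
  3.3  0.9 -1.  -2.3 -2.9 -0.3]
[ 550.15463215 -118.05034173] [593.31393568  30.81965027] [0.27844712 0.96045156]
[ 1.88698721 -2.51174912 -0.        ]
(array([-1.8337, -2.9374,  0.3845]), array([-0.    , -0.    ,  0.7085])) [[ 4.43765776e-01 -8.96142810e-01  1.32097264e-05]
 [-8.96142810e-01 -4.43765776e-01 -1.44913510e-05]
 [ 1.88483445e-05 -5.40703568e-06 -1.00000000e+00]]
```

Call:
move_arm([
  [[-0.125, -0.2, 0], [0, 0, 0.142]],
  [[-0.25, -0.4, 0], [0, 0, 0.283]],
  [[-0.375, -0.6, 0], [0, 0, 0.425]],
  [[-0.5, -0.8, 0], [0, 0, 0.567]],
  [[-0.625, -1, 0], [0, 0, 0.708]],
], gripper=0)

```text
t: 1.82
ee_pos: [370.7, -408.5, 222.8]
orientation: [-1.881, 2.516, -0.0]
ft_force: [0.5, 0.0, 0.3]
width: 41.6
```

```bash
python3 - <<'E'
from h import *
o=ctrl.get_obs();print(o)
T=R.from_rotvec([1.88698721,-2.51174912,0]);C0=R.from_rotvec([-2.67,1.66,0])
c=np.array([277.37,-560.063,222.675])+R.from_matrix([[.443766,-.896143,0],[-.896143,-.443766,0],[0,0,-1]]).apply([-.625*150,-150,0]);print(c)
print(shift(c,T,[550.15,-118.05,160],T))
E
```

```text
{'t': 1.825, 'qpos': array([-8.55461108e-01,  3.15871675e-01,  1.79339888e+00,  3.66304017e-05,
        1.03205867e+00,  1.00192962e+00]), 'qvel': array([ 4.80043442e-01, -1.25895232e-01,  1.84033002e-01,  1.04010072e-03,
       -6.04344272e-02,  1.64861747e+00]), 'joint_torque': array([-3.56361307e+00, -4.62472951e+01, -2.63844788e+01,  3.90175584e-03,
        9.24081914e-02, -2.21157230e+00]), 'ee_pos': array([ 370.73218383, -408.53512442,  222.79435771]), 'orientation': array([-1.88138082e+00,  2.51588797e+00, -4.09055993e-04]), 'ft_force': array([0.49240204, 0.02591721, 0.33298025]), 'moment': array([ 0.04129545,  0.02502579, -0.02210243]), 'width': 41.590666854744164}
[ 370.18838767 -409.48474988  222.675     ]
(array([-2.2001, -0.6113,  0.4178]), array([0., 0., 0.]))
```

Call:
move_arm([
  [[-0.2, -0.06, 0], [0, 0, 0]],
  [[-0.4, -0.12, 0], [0, 0, 0]],
  [[-0.6, -0.18, 0], [0, 0, 0]],
  [[-0.8, -0.24, 0], [0, 0, 0]],
  [[-1, -0.3, 0], [0, 0, 0]],
])

```text
t: 2.45
ee_pos: [455.7, -277.0, 222.8]
orientation: [-1.888, 2.511, -0.0]
ft_force: [0.3, -0.3, -0.5]
width: 0.2
```

Call:
move_arm([
  [[-0.2, -0.06, 0], [0, 0, 0]],
  [[-0.4, -0.12, 0], [0, 0, 0]],
  [[-0.6, -0.18, 0], [0, 0, 0]],
  [[-0.8, -0.24, 0], [0, 0, 0]],
  [[-1, -0.3, 0], [0, 0, 0]],
])

```text
t: 3.08
ee_pos: [540.6, -145.4, 222.8]
orientation: [-1.888, 2.511, -0.0]
ft_force: [0.0, -0.3, 0.6]
width: 0.2
```

Call:
move_arm([
  [[-0.1, 0, 0.1], [0, 0, 0]],
  [[-0.2, -0.0113, 0.2], [0, 0, 0]],
  [[-0.2, -0.0113, 0.35], [0, 0, 0]],
  [[-0.2, -0.0113, 0.418], [0, 0, 0]],
  [[-0.2, -0.0113, 0.418], [0, 0, 0]],
])

```text
t: 3.7
ee_pos: [549.1, -118.1, 158.8]
orientation: [1.886, -2.51, -0.003]
ft_force: [1.0, 0.8, 1.0]
width: 0.2
```

```bash
python3 - <<'E'
from h import *
o=ctrl.get_obs();print(o['t'],o['ee_pos'],o['orientation'],o['ft_force'],o['width'],o['qpos'])
save('scene','scene1.png');
for c in ['scene','side']:
    save(c,c+'1.png')
    for n in ['trigger_pad','release_pad','jaw_face','jaw','bushing']:
        r=ctrl.pinpoint(c,n)
        print(c,n,[(np.round(d['location'],1),round(d['p'],2)) for d in r[:2]])
E
```

```text
3.7 [ 549.09807444 -118.07742849  158.82600027] [ 1.88612006 -2.51045023 -0.00282103] [0.99039583 0.80125712 0.99134867] 0.24191188764468338 [-2.32975091e-01  4.15569235e-01  1.81695360e+00 -6.27953280e-05
  9.11447565e-01  1.61998134e+00]
scene trigger_pad [(array([ 549.8, -118.3,  138.9]), 0.79), (array([617.7, 119.2,  56. ]), 0.32)]
scene release_pad [(array([592.2,  30. ,  80.8]), 0.83)]
scene jaw_face [(array([619.6, 118.4,  52.7]), 0.88), (array([ 548.6, -119.8,  140. ]), 0.39)]
scene jaw [(array([584.4,  -2.3,  49.4]), 0.93)]
scene bushing [(array([620.5, 127.7,  50.9]), 0.56)]
side trigger_pad [(array([ 546.9, -119.3,  137.2]), 0.76), (array([619.8, 123. ,  51.9]), 0.39)]
side release_pad []
side jaw_face []
side jaw []
side bushing [(array([624.1, 127.4,  47.9]), 0.57)]
```

View pics/scene1.png

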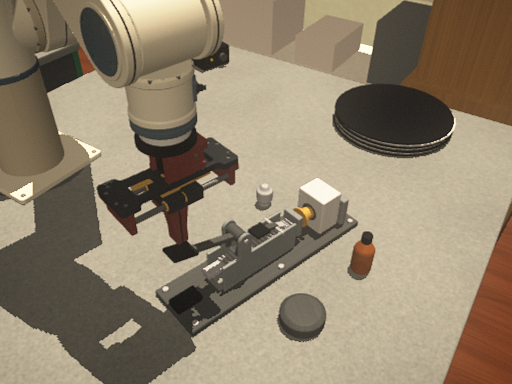

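View pics/side1.png

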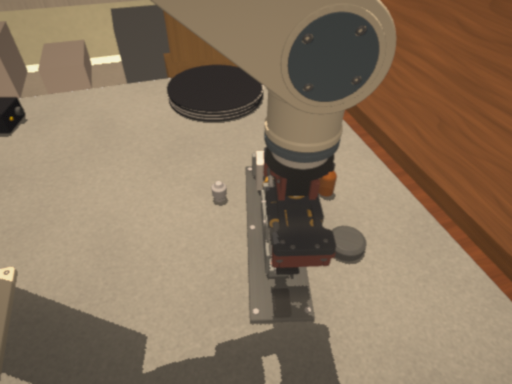

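Call:
move_arm([
  [[0, 0, 0.08], [0, 0, 0]],
  [[0, 0, 0.14], [0, 0, 0]],
  [[0, 0, 0.18], [0, 0, 0]],
  [[0, 0, 0.2], [0, 0, 0]],
  [[0, 0, 0.2], [0, 0, 0]],
])

```text
t: 4.97
ee_pos: [549.8, -118.0, 129.8]
orientation: [1.887, -2.511, -0.001]
ft_force: [-0.6, -1.0, 2.6]
width: 0.6
```

Call:
move_arm([
  [[0, 0, 0.06], [0, 0, 0]],
  [[0, 0, 0.13], [0, 0, 0]],
  [[0, 0, 0.2], [0, 0, 0]],
  [[0, 0, 0.26], [0, 0, 0]],
  [[0, 0, 0.29], [0, 0, 0]],
])

```text
t: 5.6
ee_pos: [550.9, -117.3, 86.4]
orientation: [-1.886, 2.51, -0.0]
ft_force: [-0.4, 4.3, 10.6]
width: 0.4
```

```bash
python3 - <<'E'
from h import *
save('scene','scene2.png');
for c in ['scene']:
    for n in ['trigger_pad','jaw_face','jaw','bushing']:
        r=ctrl.pinpoint(c,n)
        print(c,n,[(np.round(d['location'],1),round(d['p'],2)) for d in r[:2]])
o=ctrl.get_obs();print(o['t'],o['ee_pos'],o['orientation'],o['ft_force'],o['width'],o['qpos'])
E
```

```text
scene trigger_pad [(array([ 547.1, -124.4,   86.6]), 0.66)]
scene jaw_face [(array([621.5, 131.2,  52.8]), 0.66)]
scene jaw [(array([588.4,   7.3,  49.9]), 0.8)]
scene bushing [(array([621.2, 133.4,  51.3]), 0.7)]
5.85 [ 550.87652442 -117.38046      86.57565913] [-1.88601272e+00  2.51021877e+00 -5.82017352e-04] [0.4353539  2.66450076 8.84789416] 0.5181629612312013 [-2.31702519e-01  5.25548086e-01  1.85040213e+00  1.66516193e-03
  7.64200345e-01  1.61998018e+00]
```

View pics/scene2.png

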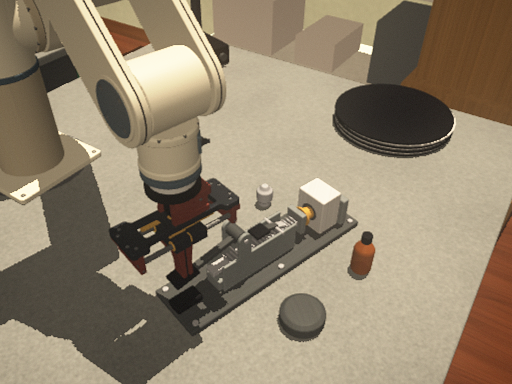

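Call:
move_arm([
  [[0, 0, -0.1], [0, 0, 0]],
  [[0, 0, -0.22], [0, 0, 0]],
  [[0, 0, -0.34], [0, 0, 0]],
  [[0, 0, -0.4], [0, 0, 0]],
  [[0, 0, -0.4], [0, 0, 0]],
])

```text
t: 6.48
ee_pos: [550.2, -118.1, 147.3]
orientation: [-1.887, 2.511, -0.002]
ft_force: [0.3, 0.2, 0.6]
width: 0.4
```

```bash
cat > look.py <<'E'
from h import *
import sys
save('scene',sys.argv[1])
p=np.array([579.4,-17.2]);Y=np.array([.2784,.9605])
for n in ['trigger_pad','jaw_face','jaw','bushing']:
    for d in ctrl.pinpoint('scene',n)[:1]:
        l=d['location'];print(n,'clampy',round((l[:2]-p)@Y,1),'z',round(l[2],1),round(d['p'],2))
o=ctrl.get_obs();print(o['t'],o['ee_pos'],o['ft_force'])
E
python3 look.py scene3.png
```

```text
trigger_pad clampy -107.9 z 139.5 0.58
jaw_face clampy 149.0 z 53.0 0.69
jaw clampy 21.7 z 53.3 0.66
bushing clampy 155.6 z 49.4 0.6
6.725 [ 549.49459158 -117.87215968  145.81199901] [-0.17186336 -0.25018549  0.12584142]
```

Call:
move_arm([
  [[0, 0, 0.08], [0, 0, 0]],
  [[0, 0, 0.16], [0, 0, 0]],
  [[0, 0, 0.25], [0, 0, 0]],
  [[0, 0, 0.33], [0, 0, 0]],
  [[0, 0, 0.4], [0, 0, 0]],
])

```text
t: 7.35
ee_pos: [550.3, -117.6, 86.0]
orientation: [-1.886, 2.511, 0.001]
ft_force: [-1.8, -3.6, 10.2]
width: 0.7
```

```bash
python3 look.py scene4.png
```

```text
trigger_pad clampy -110.0 z 84.7 0.59
jaw_face clampy 159.7 z 50.7 0.68
jaw clampy 32.5 z 52.8 0.92
bushing clampy 159.0 z 49.0 0.45
7.6 [ 550.35860015 -117.77111604   86.05164862] [0.06599742 0.32895252 6.47340774]
```

Call:
move_arm([
  [[0, 0, -0.1], [0, 0, 0]],
  [[0, 0, -0.22], [0, 0, 0]],
  [[0, 0, -0.34], [0, 0, 0]],
  [[0, 0, -0.4], [0, 0, 0]],
  [[0, 0, -0.4], [0, 0, 0]],
])

```text
t: 8.22
ee_pos: [550.3, -118.1, 147.3]
orientation: [-1.887, 2.511, -0.002]
ft_force: [-0.3, 1.0, -0.1]
width: 0.5
```

```bash
python3 look.py scene5.png
```

```text
trigger_pad clampy -105.8 z 141.1 0.64
jaw_face clampy 158.0 z 53.4 0.84
jaw clampy 28.4 z 51.2 0.92
bushing clampy 159.6 z 47.4 0.61
8.475 [ 549.51265298 -117.90203078  145.82245086] [ 0.76967557 -0.44271759  0.86274813]
```

Call:
move_arm([
  [[0, 0, 0.08], [0, 0, 0]],
  [[0, 0, 0.15], [0, 0, 0]],
  [[0, 0, 0.21], [0, 0, 0]],
  [[0, 0, 0.25], [0, 0, 0]],
  [[0, 0, 0.28], [0, 0, 0]],
])

```text
t: 9.1
ee_pos: [549.8, -118.5, 104.5]
orientation: [1.887, -2.51, 0.0]
ft_force: [-3.1, -3.8, 10.9]
width: 0.5
```

Call:
move_arm([
  [[0, 0, 0.006], [0, 0, 0]],
  [[0, 0, 0.012], [0, 0, 0]],
  [[0, 0, 0.018], [0, 0, 0]],
  [[0, 0, 0.02], [0, 0, 0]],
  [[0, 0, 0.02], [0, 0, 0]],
])

```text
t: 9.72
ee_pos: [549.7, -118.4, 101.8]
orientation: [1.887, -2.511, 0.0]
ft_force: [-3.6, -4.0, 10.8]
width: 0.6
```

Call:
move_arm([
  [[0, 0, 0.006], [0, 0, 0]],
  [[0, 0, 0.012], [0, 0, 0]],
  [[0, 0, 0.018], [0, 0, 0]],
  [[0, 0, 0.02], [0, 0, 0]],
  [[0, 0, 0.02], [0, 0, 0]],
])

```text
t: 10.35
ee_pos: [549.9, -118.3, 98.9]
orientation: [1.888, -2.511, 0.0]
ft_force: [-3.6, -2.9, 10.1]
width: 0.5
```

Call:
move_arm([
  [[0, 0, 0.005], [0, 0, 0]],
  [[0, 0, 0.01], [0, 0, 0]],
  [[0, 0, 0.015], [0, 0, 0]],
  [[0, 0, 0.018], [0, 0, 0]],
  [[0, 0, 0.018], [0, 0, 0]],
])

```text
t: 10.98
ee_pos: [549.9, -118.1, 96.2]
orientation: [1.888, -2.511, 0.0]
ft_force: [-3.3, -2.4, 9.5]
width: 0.0
```

Call:
move_arm([
  [[0, 0, 0.005], [0, 0, 0]],
  [[0, 0, 0.01], [0, 0, 0]],
  [[0, 0, 0.014], [0, 0, 0]],
  [[0, 0, 0.014], [0, 0, 0]],
  [[0, 0, 0.014], [0, 0, 0]],
])

```text
t: 11.6
ee_pos: [549.9, -118.0, 94.0]
orientation: [1.888, -2.511, -0.0]
ft_force: [-2.9, -0.7, 10.8]
width: 0.2
```

```bash
python3 look.py scene6.png
```

```text
trigger_pad clampy -109.5 z 93.5 0.87
jaw_face clampy 166.3 z 52.8 0.77
jaw clampy 37.8 z 49.8 0.85
bushing clampy 164.6 z 48.5 0.46
11.85 [ 549.90522595 -118.00104949   94.02653893] [-2.59003031 -1.64508655  8.9538105 ]
```

Call:
move_arm([
  [[0, 0, 0.005], [0, 0, 0]],
  [[0, 0, 0.01], [0, 0, 0]],
  [[0, 0, 0.014], [0, 0, 0]],
  [[0, 0, 0.016], [0, 0, 0]],
  [[0, 0, 0.016], [0, 0, 0]],
])

```text
t: 12.48
ee_pos: [550.0, -117.8, 91.6]
orientation: [-1.887, 2.511, 0.001]
ft_force: [-2.7, 0.1, 8.9]
width: 0.6
```

Call:
move_arm([
  [[0, 0, 0.005], [0, 0, 0]],
  [[0, 0, 0.01], [0, 0, 0]],
  [[0, 0, 0.014], [0, 0, 0]],
  [[0, 0, 0.016], [0, 0, 0]],
  [[0, 0, 0.016], [0, 0, 0]],
])

```text
t: 13.1
ee_pos: [550.1, -117.5, 89.2]
orientation: [-1.887, 2.511, 0.001]
ft_force: [-1.1, 1.0, 9.3]
width: 0.4
```

Call:
move_arm([
  [[0, 0, 0.005], [0, 0, 0]],
  [[0, 0, 0.01], [0, 0, 0]],
  [[0, 0, 0.014], [0, 0, 0]],
  [[0, 0, 0.016], [0, 0, 0]],
  [[0, 0, 0.016], [0, 0, 0]],
])

```text
t: 13.72
ee_pos: [550.2, -117.3, 87.0]
orientation: [-1.887, 2.511, 0.001]
ft_force: [-1.9, 2.3, 11.6]
width: 0.2
```

```bash
python3 look.py scene7.png
```

```text
trigger_pad clampy -105.9 z 88.6 0.96
jaw_face clampy 166.7 z 55.1 0.89
jaw clampy 44.0 z 52.2 0.84
bushing clampy 167.8 z 50.6 0.53
13.975 [ 550.18173886 -117.28539161   86.96203383] [-1.70525957  2.43493131 10.93760184]
```

Call:
move_arm([
  [[0, 0, -0.1], [0, 0, 0]],
  [[0, 0, -0.22], [0, 0, 0]],
  [[0, 0, -0.34], [0, 0, 0]],
  [[0, 0, -0.4], [0, 0, 0]],
  [[0, 0, -0.4], [0, 0, 0]],
])

```text
t: 14.6
ee_pos: [550.3, -118.1, 147.3]
orientation: [-1.887, 2.511, -0.002]
ft_force: [-0.5, -0.1, -0.7]
width: 0.6
```

```bash
python3 look.py scene8.png
```

```text
trigger_pad clampy -105.7 z 139.2 0.94
jaw_face clampy 165.9 z 49.9 0.81
jaw clampy 40.0 z 53.9 0.75
bushing clampy 169.1 z 48.2 0.62
14.85 [ 549.50034814 -117.87968259  145.80090506] [-1.21785925  0.51398853  0.30707547]
```

Call:
move_arm([
  [[0, 0, 0.05], [0, 0, 0]],
  [[0, 0, 0.1], [0, 0, 0]],
  [[0, 0, 0.14], [0, 0, 0]],
  [[0, 0, 0.17], [0, 0, 0]],
  [[0, 0, 0.18], [0, 0, 0]],
])

```text
t: 15.48
ee_pos: [549.9, -118.0, 119.1]
orientation: [1.888, -2.511, -0.0]
ft_force: [-0.1, -1.9, 4.4]
width: 0.6
```

Call:
move_arm([
  [[0, 0, 0.004], [0, 0, 0]],
  [[0, 0, 0.008], [0, 0, 0]],
  [[0, 0, 0.012], [0, 0, 0]],
  [[0, 0, 0.014], [0, 0, 0]],
  [[0, 0, 0.014], [0, 0, 0]],
])

```text
t: 16.1
ee_pos: [550.0, -118.0, 117.4]
orientation: [1.888, -2.511, -0.0]
ft_force: [-1.0, -1.7, 3.3]
width: 0.2
```

Call:
move_arm([
  [[0, 0, 0.004], [0, 0, 0]],
  [[0, 0, 0.008], [0, 0, 0]],
  [[0, 0, 0.012], [0, 0, 0]],
  [[0, 0, 0.014], [0, 0, 0]],
  [[0, 0, 0.014], [0, 0, 0]],
])

```text
t: 16.73
ee_pos: [550.0, -118.1, 115.4]
orientation: [1.888, -2.511, 0.0]
ft_force: [-1.6, -2.5, 4.0]
width: 0.3
```

Call:
move_arm([
  [[0, 0, 0.004], [0, 0, 0]],
  [[0, 0, 0.008], [0, 0, 0]],
  [[0, 0, 0.012], [0, 0, 0]],
  [[0, 0, 0.014], [0, 0, 0]],
  [[0, 0, 0.014], [0, 0, 0]],
])

```text
t: 17.35
ee_pos: [550.1, -118.0, 113.2]
orientation: [-1.888, 2.511, -0.0]
ft_force: [-1.9, -2.6, 5.0]
width: 0.5
```

Call:
move_arm([
  [[0, 0, 0.004], [0, 0, 0]],
  [[0, 0, 0.007], [0, 0, 0]],
  [[0, 0, 0.009], [0, 0, 0]],
  [[0, 0, 0.01], [0, 0, 0]],
  [[0, 0, 0.01], [0, 0, 0]],
])

```text
t: 17.98
ee_pos: [550.1, -118.1, 111.8]
orientation: [-1.888, 2.511, -0.0]
ft_force: [-2.0, -3.3, 5.0]
width: 0.4
```

Call:
move_arm([
  [[0, 0, 0.004], [0, 0, 0]],
  [[0, 0, 0.007], [0, 0, 0]],
  [[0, 0, 0.009], [0, 0, 0]],
  [[0, 0, 0.01], [0, 0, 0]],
  [[0, 0, 0.01], [0, 0, 0]],
])

```text
t: 18.6
ee_pos: [550.1, -118.2, 110.7]
orientation: [1.888, -2.511, 0.001]
ft_force: [-3.4, -3.2, 8.7]
width: 0.3
```

Call:
move_arm([
  [[0, 0, 0.003], [0, 0, 0]],
  [[0, 0, 0.006], [0, 0, 0]],
  [[0, 0, 0.008], [0, 0, 0]],
  [[0, 0, 0.009], [0, 0, 0]],
  [[0, 0, 0.009], [0, 0, 0]],
])

```text
t: 19.23
ee_pos: [550.0, -118.3, 109.4]
orientation: [1.888, -2.511, 0.001]
ft_force: [-4.1, -4.5, 10.8]
width: 0.4
```

Call:
move_arm([
  [[0, 0, 0.003], [0, 0, 0]],
  [[0, 0, 0.005], [0, 0, 0]],
  [[0, 0, 0.007], [0, 0, 0]],
  [[0, 0, 0.008], [0, 0, 0]],
  [[0, 0, 0.008], [0, 0, 0]],
])

```text
t: 19.85
ee_pos: [550.0, -118.3, 108.2]
orientation: [1.888, -2.511, 0.001]
ft_force: [-3.8, -3.3, 10.2]
width: 0.7
```

```bash
python3 look.py scene9.png
```

```text
trigger_pad clampy -113.1 z 112.7 0.83
jaw_face clampy 166.3 z 50.5 0.73
jaw clampy 40.8 z 50.3 0.92
bushing clampy 19.4 z 2.5 0.67
20.1 [ 550.04679861 -118.34030789  108.21382828] [-3.05430997 -3.89816155  9.71764264]
```

Sliding at about 10 N. I'll continue in 1.2 mm steps.

Call:
move_arm([
  [[0, 0, 0.003], [0, 0, 0]],
  [[0, 0, 0.005], [0, 0, 0]],
  [[0, 0, 0.007], [0, 0, 0]],
  [[0, 0, 0.008], [0, 0, 0]],
  [[0, 0, 0.008], [0, 0, 0]],
])

```text
t: 20.72
ee_pos: [550.1, -118.3, 107.0]
orientation: [1.888, -2.511, 0.001]
ft_force: [-3.7, -3.2, 9.9]
width: 0.5
```

Call:
move_arm([
  [[0, 0, 0.003], [0, 0, 0]],
  [[0, 0, 0.005], [0, 0, 0]],
  [[0, 0, 0.007], [0, 0, 0]],
  [[0, 0, 0.008], [0, 0, 0]],
  [[0, 0, 0.008], [0, 0, 0]],
])

```text
t: 21.35
ee_pos: [550.1, -118.4, 105.8]
orientation: [1.888, -2.511, 0.001]
ft_force: [-3.2, -4.0, 9.8]
width: 0.4
```

Call:
move_arm([
  [[0, 0, 0.003], [0, 0, 0]],
  [[0, 0, 0.005], [0, 0, 0]],
  [[0, 0, 0.007], [0, 0, 0]],
  [[0, 0, 0.008], [0, 0, 0]],
  [[0, 0, 0.008], [0, 0, 0]],
])

```text
t: 21.98
ee_pos: [550.1, -118.4, 104.6]
orientation: [1.888, -2.511, 0.001]
ft_force: [-3.6, -4.0, 10.2]
width: 0.9
```

Call:
move_arm([
  [[0, 0, 0.003], [0, 0, 0]],
  [[0, 0, 0.005], [0, 0, 0]],
  [[0, 0, 0.007], [0, 0, 0]],
  [[0, 0, 0.008], [0, 0, 0]],
  [[0, 0, 0.008], [0, 0, 0]],
])

```text
t: 22.6
ee_pos: [550.1, -118.4, 103.5]
orientation: [1.888, -2.511, 0.001]
ft_force: [-3.4, -4.0, 10.3]
width: 0.4
```

Call:
move_arm([
  [[0, 0, 0.003], [0, 0, 0]],
  [[0, 0, 0.005], [0, 0, 0]],
  [[0, 0, 0.007], [0, 0, 0]],
  [[0, 0, 0.008], [0, 0, 0]],
  [[0, 0, 0.008], [0, 0, 0]],
])

```text
t: 23.22
ee_pos: [550.1, -118.3, 102.3]
orientation: [1.888, -2.511, 0.001]
ft_force: [-4.2, -3.5, 9.7]
width: 0.6
```

Call:
move_arm([
  [[0, 0, 0.003], [0, 0, 0]],
  [[0, 0, 0.005], [0, 0, 0]],
  [[0, 0, 0.007], [0, 0, 0]],
  [[0, 0, 0.008], [0, 0, 0]],
  [[0, 0, 0.008], [0, 0, 0]],
])

```text
t: 23.85
ee_pos: [550.1, -118.4, 101.2]
orientation: [1.888, -2.511, 0.001]
ft_force: [-3.6, -4.3, 11.8]
width: 0.3
```

Call:
move_arm([
  [[0, 0, 0.002], [0, 0, 0]],
  [[0, 0, 0.004], [0, 0, 0]],
  [[0, 0, 0.005], [0, 0, 0]],
  [[0, 0, 0.005], [0, 0, 0]],
  [[0, 0, 0.005], [0, 0, 0]],
])

```text
t: 24.48
ee_pos: [550.1, -118.4, 100.6]
orientation: [1.888, -2.511, 0.001]
ft_force: [-5.1, -4.9, 13.0]
width: 0.3
```

```bash
python3 look.py scene10.png; python3 -c "
from h import *
im=cv2.imread('pics/scene10.png')[160:280,200:380];cv2.imwrite('pics/s10c.png',cv2.resize(im,None,fx=4,fy=4,interpolation=cv2.INTER_CUBIC))"
```

```text
trigger_pad clampy -109.0 z 103.7 0.65
jaw_face clampy 171.5 z 51.9 0.65
jaw clampy 42.4 z 48.8 0.83
bushing clampy 21.1 z 0.6 0.54
24.725 [ 550.09014365 -118.35687327  100.62875789] [-4.84960548 -4.43332192 13.84235368]
```

View pics/s10c.png

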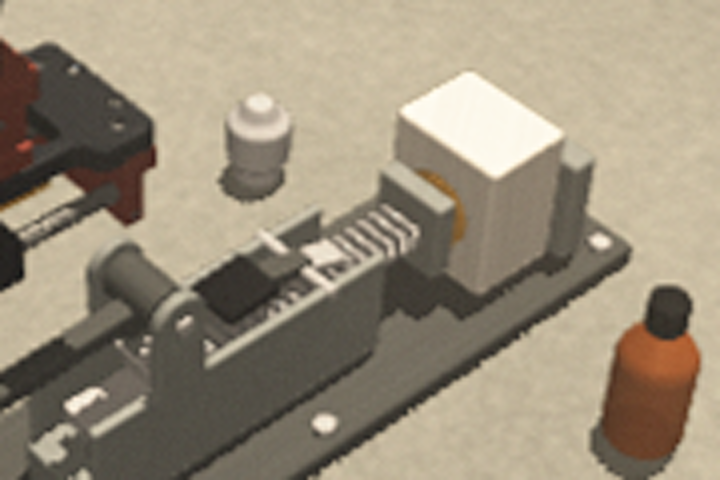

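The flange sits against the block at crop (455,210) and the force is climbing. I'll press a little more.

Call:
move_arm([
  [[0, 0, 0.001], [0, 0, 0]],
  [[0, 0, 0.002], [0, 0, 0]],
  [[0, 0, 0.003], [0, 0, 0]],
  [[0, 0, 0.003], [0, 0, 0]],
  [[0, 0, 0.003], [0, 0, 0]],
])

```text
t: 25.35
ee_pos: [550.1, -118.4, 100.3]
orientation: [1.888, -2.511, 0.001]
ft_force: [-5.8, -4.9, 14.9]
width: 0.3
```

Call:
move_arm([
  [[0, 0, 0.001], [0, 0, 0]],
  [[0, 0, 0.002], [0, 0, 0]],
  [[0, 0, 0.002], [0, 0, 0]],
  [[0, 0, 0.002], [0, 0, 0]],
  [[0, 0, 0.002], [0, 0, 0]],
])

```text
t: 25.98
ee_pos: [550.1, -118.4, 100.1]
orientation: [-1.888, 2.511, -0.001]
ft_force: [-5.8, -4.3, 15.3]
width: 0.5
```

Call:
move_arm([
  [[0, 0, 0], [0, 0, 0]],
  [[0, 0, 0], [0, 0, 0]],
  [[0, 0, 0], [0, 0, 0]],
  [[0, 0, 0], [0, 0, 0]],
  [[0, 0, 0], [0, 0, 0]],
])

```text
t: 26.6
ee_pos: [550.1, -118.4, 100.1]
orientation: [-1.888, 2.511, -0.001]
ft_force: [-5.2, -4.4, 15.4]
width: 0.7
```

Call:
move_arm([
  [[0, 0, 0.001], [0, 0, 0]],
  [[0, 0, 0.002], [0, 0, 0]],
  [[0, 0, 0.002], [0, 0, 0]],
  [[0, 0, 0.002], [0, 0, 0]],
  [[0, 0, 0.002], [0, 0, 0]],
])

```text
t: 27.22
ee_pos: [550.1, -118.4, 99.9]
orientation: [-1.888, 2.511, -0.001]
ft_force: [-5.7, -3.7, 15.8]
width: 0.3
```

Call:
move_arm([
  [[0, 0, 0.001], [0, 0, 0]],
  [[0, 0, 0.001], [0, 0, 0]],
  [[0, 0, 0.001], [0, 0, 0]],
  [[0, 0, 0.001], [0, 0, 0]],
  [[0, 0, 0.001], [0, 0, 0]],
])

```text
t: 27.85
ee_pos: [550.2, -118.4, 99.8]
orientation: [-1.888, 2.511, -0.001]
ft_force: [-5.6, -3.6, 15.7]
width: 0.7
```

Call:
move_arm([
  [[0, 0, 0.001], [0, 0, 0]],
  [[0, 0, 0.002], [0, 0, 0]],
  [[0, 0, 0.003], [0, 0, 0]],
  [[0, 0, 0.003], [0, 0, 0]],
  [[0, 0, 0.003], [0, 0, 0]],
])

```text
t: 28.48
ee_pos: [550.2, -118.4, 99.4]
orientation: [-1.888, 2.511, -0.001]
ft_force: [-6.2, -3.7, 17.9]
width: 0.3
```

```bash
python3 look.py scene11.png; python3 -c "
from h import *
im=cv2.imread('pics/scene11.png')[160:280,200:380];cv2.imwrite('pics/s11c.png',cv2.resize(im,None,fx=4,fy=4,interpolation=cv2.INTER_CUBIC))
for c in range(4):
  print(ctrl.get_obs()['ft_force']); ctrl.get_image('wrist')"
```

```text
trigger_pad clampy -110.6 z 102.3 0.81
jaw clampy 41.7 z 50.0 0.78
bushing clampy 167.6 z 50.6 0.6
28.725 [ 550.17318248 -118.39372674   99.41320426] [-6.59553884 -3.49043572 18.63217976]
[-6.59553884 -3.49043572 18.63217976]
[-6.33080987 -4.1840387  17.82843755]
[-6.29814742 -3.84744857 17.43026308]
[-6.6865294  -3.05761146 17.20578342]
```

View pics/s11c.png

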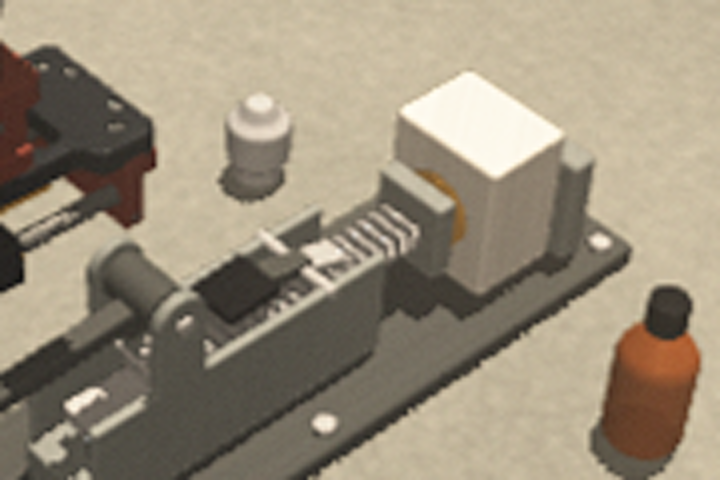

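Call:
move_arm([
  [[0, 0, -0.08], [0, 0, 0]],
  [[0, 0, -0.18], [0, 0, 0]],
  [[0, 0, -0.3], [0, 0, 0]],
  [[0, 0, -0.4], [0, 0, 0]],
  [[0, 0, -0.42], [0, 0, 0]],
])

```text
t: 29.55
ee_pos: [550.5, -118.1, 162.3]
orientation: [-1.887, 2.51, -0.002]
ft_force: [-0.6, 0.6, -0.1]
width: 0.4
```

Call:
move_arm([
  [[-0.2, 0, 0], [0, 0, 0]],
  [[-0.4, 0, 0], [0, 0, 0]],
  [[-0.6, 0, 0], [0, 0, 0]],
  [[-0.8, 0, 0], [0, 0, 0]],
  [[-1, 0, 0], [0, 0, 0]],
])

```text
t: 30.18
ee_pos: [591.4, 27.0, 160.5]
orientation: [1.887, -2.511, -0.001]
ft_force: [0.7, -0.5, 0.3]
width: 0.4
```

Call:
move_arm([
  [[-0.033, 0, 0.05], [0, 0, 0]],
  [[-0.033, 0, 0.15], [0, 0, 0]],
  [[-0.033, 0, 0.25], [0, 0, 0]],
  [[-0.033, 0, 0.35], [0, 0, 0]],
  [[-0.033, 0, 0.4], [0, 0, 0]],
])

```text
t: 30.8
ee_pos: [592.2, 30.3, 99.4]
orientation: [1.886, -2.511, -0.002]
ft_force: [-0.5, -0.1, -0.8]
width: 0.4
```

```bash
python3 look.py scene12.png; python3 -c "
from h import *
a=cv2.imread('pics/scene12.png')[140:290,170:370]
save('side','side12.png');b=cv2.imread('pics/side12.png')[140:290,180:380];save('wrist','wrist12.png')
cv2.imwrite('pics/s12c.png',cv2.resize(np.hstack([a,b]),None,fx=2,fy=2,interpolation=cv2.INTER_CUBIC))
for c in ['scene','side','wrist']:
  print(c,ctrl.pinpoint(c,'release_pad'))
"
```

```text
trigger_pad clampy -105.9 z 140.8 0.72
jaw_face clampy 167.0 z 51.3 0.9
jaw clampy 39.9 z 52.7 0.62
bushing clampy 169.7 z 47.5 0.56
31.05 [593.39761824  30.78930803 101.36917104] [-0.35831668 -0.82088371  0.65637437]
scene [{'location': [579.3, -19.4, -3.2], 'p': 0.72}, {'location': [590.7, 29.8, 84.7], 'p': 0.52}, {'location': [630.1, 147.5, 51.9], 'p': 0.48}]
side [{'location': [591.2, 32.3, 82.7], 'p': 0.53}]
wrist [{'location': [594.7, 29.0, 76.6], 'p': 0.84}]
```

View pics/s12c.png

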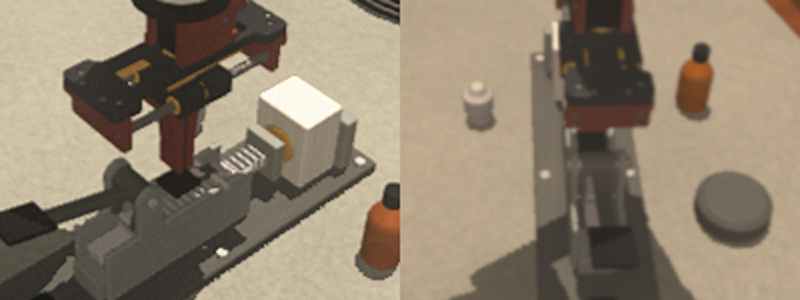

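View pics/wrist12.png

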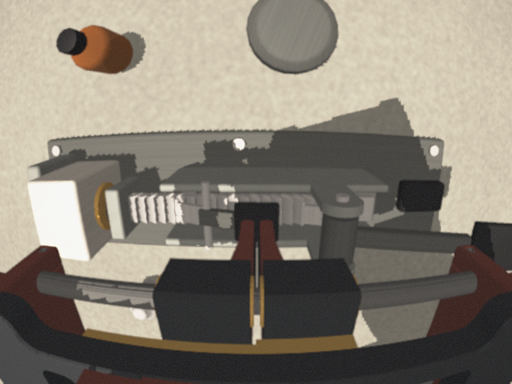

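Call:
move_arm([
  [[0, 0, 0.05], [0, 0, 0]],
  [[0, 0, 0.1], [0, 0, 0]],
  [[0, 0, 0.13], [0, 0, 0]],
  [[0, 0, 0.15], [0, 0, 0]],
  [[0, 0, 0.15], [0, 0, 0]],
])

```text
t: 31.92
ee_pos: [592.8, 30.7, 78.2]
orientation: [1.887, -2.511, -0.0]
ft_force: [-0.5, -0.6, 1.5]
width: 0.6
```

Call:
move_arm([
  [[0, 0, 0.01], [0, 0, 0]],
  [[0, 0, 0.025], [0, 0, 0]],
  [[0, 0, 0.04], [0, 0, 0]],
  [[0, 0, 0.05], [0, 0, 0]],
  [[0, 0, 0.054], [0, 0, 0]],
])

```text
t: 32.55
ee_pos: [593.1, 30.5, 70.9]
orientation: [1.888, -2.511, 0.001]
ft_force: [-4.7, -5.8, 11.5]
width: 0.4
```

Call:
move_arm([
  [[0, 0, 0], [0, 0, 0]],
  [[0, 0, 0], [0, 0, 0]],
  [[0, 0, 0], [0, 0, 0]],
  [[0, 0, 0], [0, 0, 0]],
  [[0, 0, 0], [0, 0, 0]],
])

```text
t: 33.17
ee_pos: [593.1, 30.5, 70.9]
orientation: [1.888, -2.511, 0.001]
ft_force: [-2.6, -5.6, 9.2]
width: 0.6
```

```bash
python3 look.py scene13.png
```

```text
trigger_pad clampy -104.9 z 139.7 0.63
jaw_face clampy 128.1 z 53.7 0.81
jaw clampy -1.5 z 51.8 0.67
bushing clampy 175.0 z 48.6 0.54
33.425 [593.11543796  30.47638289  70.9600574 ] [-3.60377523 -5.45729694  8.49899168]
```

View pics/scene13.png

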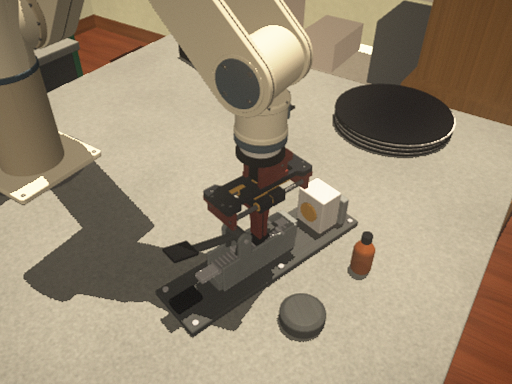

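The jaw has sprung back and the flange sits flat on the block at (308,214). I'll hold briefly, then lift.

Call:
move_arm([
  [[0, 0, 0], [0, 0, 0]],
  [[0, 0, 0], [0, 0, 0]],
  [[0, 0, 0], [0, 0, 0]],
  [[0, 0, 0], [0, 0, 0]],
  [[0, 0, 0], [0, 0, 0]],
])

```text
t: 34.05
ee_pos: [593.1, 30.5, 71.0]
orientation: [1.888, -2.511, 0.001]
ft_force: [-2.9, -4.8, 8.3]
width: 0.2
```

Call:
move_arm([
  [[0, 0, -0.05], [0, 0, 0]],
  [[0, 0, -0.15], [0, 0, 0]],
  [[0, 0, -0.3], [0, 0, 0]],
  [[0, 0, -0.5], [0, 0, 0]],
  [[0, 0, -0.7], [0, 0, 0]],
])

```text
t: 34.67
ee_pos: [593.0, 31.3, 176.9]
orientation: [-1.888, 2.511, 0.0]
ft_force: [0.1, 0.2, -0.8]
width: 0.4
```

Call:
move_arm([
  [[0, 0, -0.1], [0, 0, 0]],
  [[0, 0, -0.2], [0, 0, 0]],
  [[0, 0, -0.2], [0, 0, 0]],
  [[0, 0, -0.2], [0, 0, 0]],
  [[0, 0, -0.2], [0, 0, 0]],
])

```text
t: 35.3
ee_pos: [592.5, 30.8, 204.4]
orientation: [1.887, -2.51, -0.002]
ft_force: [-0.1, -0.3, -0.3]
width: 0.4
```

```bash
python3 look.py scene14.png; python3 -c "
from h import *
im=cv2.imread('pics/scene14.png')[160:320,160:400];cv2.imwrite('pics/s14c.png',cv2.resize(im,None,fx=3,fy=3,interpolation=cv2.INTER_CUBIC))
for n in ['puck','objective','oiler']: print(n,ctrl.pinpoint('scene',n)[:1])"
```

```text
trigger_pad clampy -105.0 z 139.6 0.96
jaw_face clampy 129.2 z 53.2 0.56
jaw clampy 1.4 z 50.0 0.71
bushing clampy 171.2 z 49.7 0.76
35.55 [592.91089286  30.85920005 205.07533298] [0.21565576 0.7393918  0.99825117]
puck [{'location': [720.1, -36.7, 0.2], 'p': 0.98}]
objective [{'location': [515.3, 177.6, 2.0], 'p': 0.56}]
oiler [{'location': [623.8, 148.1, 51.2], 'p': 0.75}]
```

View pics/s14c.png

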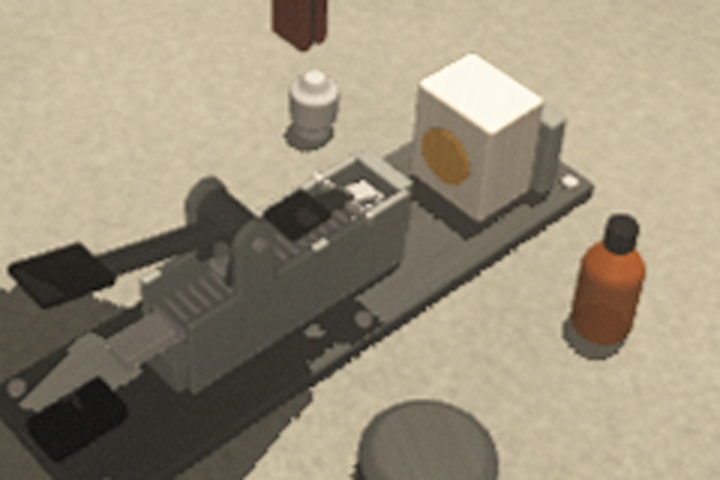

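The jaw is fully back, the flange is flat on the block at crop (446,157), the arm is clear and the bystanders are in place. Handing in.

```bash
python3 -c "
from h import *
print(ctrl.close_job())"
```

```text
the job is handed in; nothing more can be done
None
```

The bushing is home, the jaw is fully back, and I handed the job in at about 35.6 s; `close_job` reports no verdict.

- **Pressing:** I pumped the trigger pad three full strokes. On the fourth I went down in small steps until the pad went solid, and held about 16–18 N vertically there for over a second.
- **Release:** I pressed the release pad about 10 mm for more than 1 s, and the jaw sprang back. Then I lifted the arm clear.
- **Last checks:** The final picture shows the flange flat on the block and the jaw fully back. The networks put the jaw at about +1 mm and the bushing at about 171 mm in the clamp frame, good to about 4 mm. The wrist force was about zero with the arm clear.
- **Bystanders:** The puck and objective were found where they started. The oiler stands upright in the picture, but the network misplaced it, reporting a spot on the bearing block.
- **Disagreements:** At the end of the press the force rose about 3 N/mm, less than the stated 5. The clamp and jaw did not visibly move between two pictures taken during it, so I took the bushing as bottomed out. Two bushing readings while the jaw hid it (about 20 mm) were clearly wrong, and I ignored them.

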